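# Set up a crucible filtration

### The job

Set up the crucible filtration: seat the rubber collar fully home in the mouth of the suction flask, stand the porcelain filter crucible upright in the collar, and put its cover squarely on the crucible. Stand the round clear sample bottle upright on the bench beside the flask on its left as the robot sees it, and the square amber dropper bottle beside the flask on its right, each level with the flask and about 12 cm from it centre to centre. Let go of everything and leave the small open vial and the little upturned round flask standing where they are.

Things in the scene. Friction and masses are not known exactly. Their poses are not given: they have to be found in the camera images.
- flask_mouth (a point): centre of the mouth of the glass suction flask, level with its rim, 120 mm up. Fixed to the bench; conical, foot in a dark ring 124 mm wide, 13 mm high. Upright neck 35 mm long, 44 mm across outside (47 at the rim); opening 36 mm wide (39 at the rim). z up; x along the hose barb, which points away from the robot within 0.15 rad, 92 mm up, reaching 66 mm from the axis; y to the robot's left.
- collar_center (a point): black rubber collar, upright, 42 mm high; point: its centre, 21 mm up. Below, a tapered plug 18 mm high, 26 mm (foot) to 32 mm across, goes into the flask. Above, a round cup 52 mm across, 24 mm high; grip it here. Its flat underside rests on the flask's rim, this point then 3 mm above the mouth point. In the cup a bore 39 mm wide, 20 mm deep, down to a flat ledge with an 18 mm hole. z up. 70 g.
- crucible_center (a point): white porcelain filter crucible, an open cup standing mouth up, 54 mm high; point: its centre, 27 mm up. 30 mm across near the foot, 42 to 43 mm over the top 14 mm, opening 37 mm. On the ledge in the collar this point lies 28 mm above the collar's point and the top 34 mm stay clear above the collar: grip across the outside in that upper part. z up. 60 g.
- cover_knob (a point): white porcelain crucible cover, right way up, 32 mm high; point: the middle of its knob, 21 mm up. Knob upright, 14 mm across, 22 mm high; grip it. Under it a disc 50 mm across (5 to 10 mm up), under that a tapered spigot 5 mm high, 25 to 31 mm across, which goes into the crucible's mouth while the disc rests on its rim; this point then lies 43 mm above the crucible's point. z up. 40 g.
- sample_bottle_center (a point): sample bottle: round clear glass bottle with a ribbed blue screw cap (fixed), upright, 105 mm high; point: its centre, 52.5 mm up. Body 56 mm across up to about 70 mm, cap 42 mm across from 81 to 105 mm. z up. 130 g.
- dropper_bottle_center (a point): square amber glass dropper bottle with a black rubber teat, upright, 132 mm high; point: its centre, 66 mm up. Square body 47 mm wide and 79 mm high, its flats square to its x and y axes; above it a collar 33 mm across, then the teat, 24 mm across. z up. 190 g.
- open_vial: small open glass vial with a narrowed neck, loose, 35 mm wide and 66 mm high, origin at the centre of its underside; a bystander to be left alone.
- small_round_flask: little round-bottomed glass flask stood upside down on its neck, loose, 51 mm wide and 80 mm high, origin at the centre of its underside; a bystander to be left alone. Behind it, at the back right, stands the tall red pipette carousel of the place (not listed, centred about 0.67 m ahead and 0.28 m to the right of the robot, 0.3 m across, 0.6 m high): keep the arm clear of it.
Mind the look-alikes: they are no part of the job. Leave any turquoise look-alike of the part that bears cover_knob alone.

How it is judged:
By the outcome, as a careful person would: the job done as asked, in the order asked, and still so for the second after the job is handed in, with the robot touching nothing.
It also fails if it takes over 130 s, if anything falls off the work surface, if the arm or the gripper's body presses on something with over 40 N, if the wrist force passes 120 N, or if a joint passes its speed limit or range.

### The arm

A 6-joint arm with a two-finger parallel gripper is mounted at the origin on a cart in front of the work surface, level with it; the furniture and walls round the work are solid. World frame = base frame: x ahead of the robot, y to its left, z up, the work surface at z = 0. Lengths are in m, angles in degrees, forces in N, time in s.
With the tool pointing down it reaches from about 0.35 to 0.875 m from the base axis. Payload 4.2 kg.
Tool frame: the origin (TCP) lies at the centre of the arm's flange, where the gripper is bolted on; the fingertips stand 182 mm ahead of it and the grasp point (between the pads) lies 164 mm ahead of it (r.nose_length is the distance from the TCP to the fingertips, in m); z points along the fingers, y is the line along which they close (so a half turn about z gives the same grasp; the last joint's range is limited). The gripper opens to 87 mm and grips with 3 to 60 N. Pads are 19 mm wide; open, the fingers measure 117 mm over their backs; the gripper's body (75 mm by 190 mm) begins 51 mm behind the grasp point.
Start: joints at [-49.068, 22.042, 0.453, 0, -68.411, -14.817], TCP at [0.275, -0.561, 0.405] pointing down, gripper open.
Joint ranges: [-179.83, 179.83], [-69.29, 118.12], [-61.27, 80.66], [-181.25, 117.63], [-171.15, -9.14], [-177.46, 177.46]. Speed limits (degrees/s): [159.86, 159.86, 180, 180, 180, 180].

### API

Orientations are given as a 3x3 rotation matrix whose columns are the frame's x, y, z axes.
In Python, from station import r, vision gives the robot as it stands. The module is installed in compiled form; this text tells all that it offers.
- The arm moves only by the shell command python3 -m creep 'ROWS'. ROWS is JSON, a list of rows, each a list of 7 numbers: the opening, from -1 (shut) to 1 (fully open), then the shift along the tool's x, y, z in mm, then the turn, a rotation vector about the tool's x, y, z in degrees. A call has 1 to 8 rows; each row is the pose to reach, as a shift and turn from the pose commanded when the call began, along the tool's axes at that moment; what a row does not reach only later rows make up. A row lasts 1/12 s, in which the tool goes at most 41.7 mm and 7.16 degrees, less where a joint would pass 70% of its speed; a pose out of reach is approached as far as the arm can. A call with a gripper value outside its range is refused whole. The fingers move at their own pace and stop on an object; the grip force is fixed at half the most. Time passes only in rows, so rows that repeat a pose let the fingers close. It gives the time, the measured TCP pose, the force, the opening and the grip force at its end, in the units of the state.
- r.sense(): the state, without advancing time (a new reading comes with each control period).
- vision.capture(name): name is "side" or "top" or "wrist"; returns (picture, depth): 420x560x3 uint8, red, green, blue; 420x560 float32, m along the optical axis (not along the pixel's ray), 0 where there is no reading.
- vision.camera_model(name): a dict with "vertical_fov" (degrees; the focal length in pixels is half the picture's height over the tangent of half this angle, whatever the lens; pixels are square), "cx", "cy" (the principal point, pixels), "extrinsics" (4x4, takes a point from camera to world coordinates); the wrist camera has in their place "mount" (4x4, takes a point from camera to tool coordinates, whose origin is the TCP and whose axes are the flange's). Camera axes: x right, y down, z forward; pixel columns grow to the right and rows downward; lengths in m; the calibration is good to about 2 mm. A picture is of the moment at which its call begins: read the wrist's pose just before it. camera_model takes no time and is no camera call.
- r.finish_job(): hands the job in; it is judged then, once.
Trained networks look in the newest picture that a camera, given by its name, has taken for a name from the list of things; names that differ only in an ending like _2 or _b are one class to them, and where a whole thing is asked for, a point or a joint stands for the part that bears it (a point fixed in the world has none). Each returns a list of dicts, best first, with "conf" (0 to 1); they miss things now and then, are a little off and sometimes report something else, mostly with a low value. They report only what shows in the picture. A call takes as long as a camera call. They do not tell look-alikes from the thing itself.
- vision.find_in(camera, thing): "uv" ([column, row] in pixels, amid what is visible of it).
- vision.cut_out(camera, thing): "region" (420x560 bool, what is visible of it) and "uv" ([column, row] in pixels, amid what is visible of it).
The state is a dict: "time_s": time; "joints": joint angles; "joint_velocities": joint speeds; "effort": joint torques, N m; "tcp_pos": TCP position; "ee_rot": TCP orientation; "wrist_force": force on the tool from outside, world axes, zero at the start; "moment": the same for the moment, N m; "gripper_width": opening from 0.0 (shut) to 1.0 (fully open); "gripper_force": force on a finger pad.
Only numpy, scipy, OpenCV 4.12 (cv2) and the standard library are available. Lean on these libraries where they do the work, as an engineer would, in place of code of your own. Each camera call takes 0.05 s, during which the arm holds its last target. There are 200 camera calls.

## Working session

There is one attempt and no reset: what is moved stays moved. The work goes in short steps, Python scripts to look and compute and a shell command to move; the robot and the scene stay as the last step left them, time stands still between calls to the robot, and variables do not carry over. Pictures are saved under pics/ and viewed, at most 14 in all, crops included, and the job is handed in when it is done.

```bash
mkdir -p pics
cat > h.py <<'E'
import numpy as np, cv2
from station import r, vision
def cam(name):
    m=vision.camera_model(name); s=r.sense()
    if 'extrinsics' in m: T=np.array(m['extrinsics'])
    else:
        A=np.eye(4);A[:3,:3]=s['ee_rot'];A[:3,3]=s['tcp_pos'];T=A@np.array(m['mount'])
    f=210/np.tan(np.radians(m['vertical_fov'])/2)
    return f,m['cx'],m['cy'],T
def cap(name,fn=None):
    c=cam(name); p,d=vision.capture(name)
    if fn: cv2.imwrite('pics/'+fn,p[:,:,::-1])
    return p,d,c
def cloud(d,c):
    f,cx,cy,T=c
    v,u=np.mgrid[:420,:560]
    P=np.stack([(u-cx)/f*d,(v-cy)/f*d,d],-1)
    return P@T[:3,:3].T+T[:3,3]
def proj(p,c):
    f,cx,cy,T=c
    q=np.linalg.inv(T)@np.r_[p,1]
    return q[0]/q[2]*f+cx,q[1]/q[2]*f+cy
E
python3 - <<'E'
from h import *
names=['flask_mouth','collar_center','crucible_center','cover_knob','sample_bottle_center','dropper_bottle_center','open_vial','small_round_flask']
for cn in ['top','side']:
    p,d,c=cap(cn,cn+'0.png'); W=cloud(d,c)
    print(cn,c[3].round(3).tolist())
    for n in names:
        for o in (vision.find_in if n=='flask_mouth' else vision.cut_out)(cn,n)[:3]:
            u,v=map(int,o['uv']); 
            if 'region' in o:
                P=W[o['region']&(d>0)]
                print(n,round(o['conf'],2),u,v,W[v,u].round(3),np.percentile(P,3,axis=0).round(3),np.percentile(P,97,axis=0).round(3)) if len(P) else print(n,o['conf'],u,v,'nodepth')
            else: print(n,round(o['conf'],2),u,v,W[v,u].round(3))
print(r.sense())
E
```

```text
top [[0.021, -0.997, 0.081, 0.407], [-1.0, -0.021, 0.001, 0.023], [0.001, -0.081, -0.997, 1.333], [0.0, 0.0, 0.0, 1.0]]
flask_mouth 0.74 236 174 [0.407 0.023 1.333]
flask_mouth 0.45 135 176 [0.585 0.395 0.061]
collar_center 0.65 359 227 [ 0.474 -0.166  0.002] [ 0.454 -0.184  0.003] [ 0.497 -0.139  0.047]
crucible_center 0.57 214 227 [0.466 0.204 0.007] [ 0.44   0.173 -0.001] [0.478 0.221 0.057]
crucible_center 0.57 169 230 [0.454 0.313 0.032] [0.432 0.291 0.001] [0.476 0.334 0.033]
crucible_center 0.34 359 223 [ 0.484 -0.165  0.005] [ 0.452 -0.185  0.   ] [ 0.499 -0.14   0.047]
cover_knob 0.78 179 263 [0.373 0.289 0.009] [0.345 0.27  0.004] [0.388 0.313 0.033]
cover_knob 0.6 170 229 [0.457 0.31  0.034] [0.435 0.292 0.004] [0.473 0.334 0.033]
cover_knob 0.59 141 259 [0.381 0.379 0.033] [0.355 0.355 0.004] [0.398 0.398 0.034]
sample_bottle_center 0.7 317 233 [ 0.452 -0.052  0.108] [ 0.435 -0.082  0.029] [ 0.484 -0.034  0.11 ]
dropper_bottle_center 0.93 262 222 [0.474 0.077 0.124] [0.443 0.052 0.071] [0.49  0.101 0.131]
open_vial 0.68 137 178 [0.407 0.023 1.333] [0.568 0.388 0.002] [0.5
[... 773 characters left out ...]
506e+01, -1.48172893e+01]), 'joint_velocities': array([ 0.05124728,  0.02971712, -0.02583617, -0.01019856,  0.00081467,
       -0.06422808]), 'effort': array([-6.08208684e-04, -3.90453422e+01,  1.87622756e+01,  4.22438711e+00,
        1.55456818e-02, -4.47936941e-07]), 'tcp_pos': array([ 0.27511049, -0.56116613,  0.40478367]), 'ee_rot': array([[-8.97922251e-01, -4.40154098e-01,  3.34611333e-05],
       [-4.40154099e-01,  8.97922250e-01, -4.74384423e-05],
       [-9.16527139e-06, -5.73240879e-05, -9.99999998e-01]]), 'wrist_force': array([-0.38197562, -0.27806007,  0.58584171]), 'moment': array([-0.01717715, -0.034968  , -0.05051243]), 'gripper_force': 0.0, 'gripper_width': 1.0037445873004205}
```

View pics/top0.png

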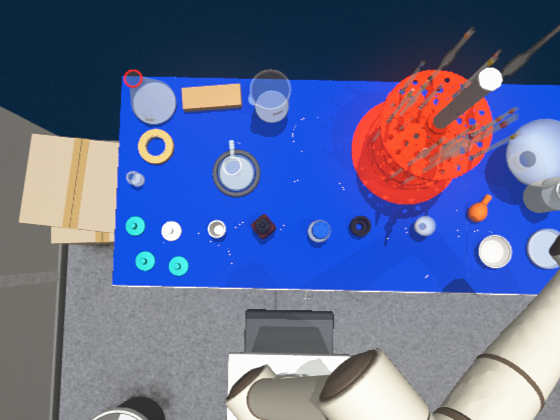

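View pics/side0.png

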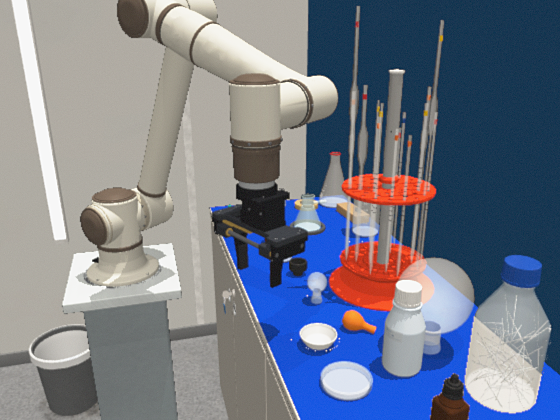

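The top view shows, left to right: the white cover at (170,230), crucible (216,229), amber dropper (263,226), sample bottle (319,232), collar (359,226) and upturned flask (424,226). The suction flask is at (236,173) and the turquoise look-alikes are further left. The side view shows the arm at the right end of the bench, with the carousel behind.

```bash
cat >> h.py <<'E'
RT=np.array([[0,-1,0],[-1,0,0],[0,0,-1.]]) # tool x=-Y, y=-X, z down
def to(p,R=RT,gp=True):
    """row (mm, deg) to bring the grasp point (or TCP) to p with orientation R"""
    from scipy.spatial.transform import Rotation as Ro
    s=r.sense(); E=np.array(s['ee_rot']); p=np.array(p,float)
    if gp: p=p-R[:,2]*0.164
    print('row',(E.T@(p-s['tcp_pos'])*1000).round(1),Ro.from_matrix(E.T@R).as_rotvec(degrees=True).round(2),'t',round(s['time_s'],2))
E
python3 -m creep '[[1,-250,210,-10,0,0,-57],[1,-250,210,-10,0,0,-57],[1,-250,210,-10,0,0,-57],[1,-250,210,-10,0,0,-57],[1,-250,210,-10,0,0,-57],[1,-250,210,-10,0,0,-57],[1,-250,210,-10,0,0,-57],[1,-250,210,-10,0,0,-57]]'
python3 - <<'E'
from h import *
to([0.40,-0.10,0.26]); print(vision.camera_model('wrist'), r.sense()['joints'].round(1))
E
```

```text
time_s: 1.57
tcp_pos: [0.4076, -0.2603, 0.4153]
ee_rot: [[-0.113, -0.994, 0.001], [-0.994, 0.113, -0.0], [0.0, -0.001, -1.0]]
wrist_force: [0.8, 0.0, 0.6]
gripper_width: 1.003
gripper_force: 0.0
row [-158.4   25.6   -8.8] [-0.07 -0.   -6.49] t 1.57
{'vertical_fov': 58.56828477713306, 'cx': 283.64931457369977, 'cy': 203.3652013576776, 'mount': array([[ 1.06270489e-03, -9.65526381e-01, -2.60303052e-01,
         7.11734538e-02],
       [ 9.99999340e-01,  9.12342189e-04,  6.98469463e-04,
        -5.04730386e-04],
       [-4.36905237e-04, -2.60303622e-01,  9.65526713e-01,
         2.04318682e-02],
       [ 0.00000000e+00,  0.00000000e+00,  0.00000000e+00,
         1.00000000e+00]])} [-13.3   7.7 -17.7  -0.  -64.5   6.8]
```

```bash
python3 -m creep '[[1,-158,0,-60,0,0,-6.5],[1,-158,0,-60,0,0,-6.5],[1,-158,0,-60,0,0,-6.5],[1,-158,0,-60,0,0,-6.5],[1,-158,0,-60,0,0,-6.5],[1,-158,0,-60,0,0,-6.5]]'
cat > look.py <<'E'
from h import *
import sys
names=sys.argv[2].split(',')
p,d,c=cap('wrist',sys.argv[1]); W=cloud(d,c); np.savez('/tmp/'+sys.argv[1]+'.npz',d=d,f=c[0],cx=c[1],cy=c[2],T=c[3])
for n in names:
    for o in (vision.find_in if n=='flask_mouth' else vision.cut_out)('wrist',n)[:3]:
        u,v=map(int,o['uv'])
        if 'region' in o:
            P=W[o['region']&(d>0)]
            if len(P)<5: print(n,round(o['conf'],2),u,v,'nodepth');continue
            zt=np.percentile(P[:,2],97); Q=P[abs(P[:,2]-zt)<0.004]
            (bx,by),rad=cv2.minEnclosingCircle(Q[:,:2].astype(np.float32))
            print(n,round(o['conf'],2),u,v,W[v,u].round(3),np.percentile(P,3,axis=0).round(3),np.percentile(P,97,axis=0).round(3),'top',round(float(zt),3),round(bx,4),round(by,4),'r',round(rad,4),len(Q))
        else: print(n,round(o['conf'],2),u,v,W[v,u].round(3))
to([0.46,0.14,0.34])
E
python3 look.py w1.png collar_center,sample_bottle_center,dropper_bottle_center,crucible_center,flask_mouth
```

```text
time_s: 2.07
tcp_pos: [0.4263, -0.1038, 0.4761]
ee_rot: [[-0.002, -1.0, 0.003], [-1.0, 0.002, 0.0], [-0.0, -0.003, -1.0]]
wrist_force: [-0.1, 0.2, -0.8]
gripper_width: 0.999
gripper_force: 0.0
collar_center 0.79 234 115 [ 0.485 -0.161  0.012] [ 0.454 -0.186  0.011] [ 0.498 -0.141  0.043] top 0.043 0.4761 -0.1635 r 0.0257 747
sample_bottle_center 0.94 256 207 [ 0.454 -0.077  0.107] [ 0.437 -0.088  0.025] [ 0.481 -0.045  0.106] top 0.106 0.4606 -0.0611 r 0.0207 1265
dropper_bottle_center 0.79 249 326 [0.466 0.061 0.096] [0.44  0.054 0.052] [0.494 0.082 0.128] top 0.128 0.4686 0.0756 r 0.0063 68
flask_mouth 0.8 174 344 [0.572 0.13  0.031]
row [-247.1  -31.8  -30. ] [ 0.09 -0.01 -0.52] t 2.37
```

View pics/w1.png

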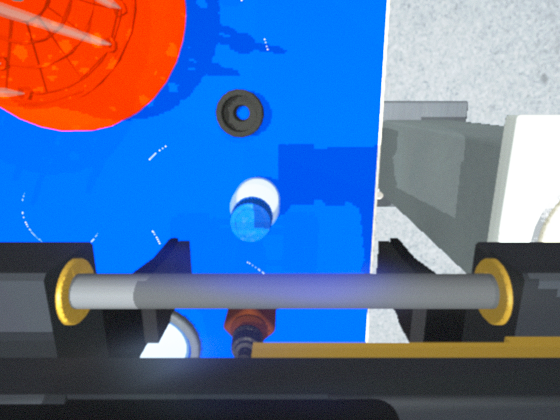

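The wrist view shows the collar at (240,113), the sample bottle at (253,210) and the gripper covering the lower half. I'll look at the rest from further left.

```bash
python3 -m creep '[[1,-330,-50,0,0,0,-0.5],[1,-330,-50,0,0,0,-0.5],[1,-330,-50,0,0,0,-0.5],[1,-330,-50,0,0,0,-0.5],[1,-330,-50,0,0,0,-0.5],[1,-330,-50,0,0,0,-0.5],[1,-330,-50,0,0,0,-0.5],[1,-330,-50,0,0,0,-0.5]]'
python3 look.py w2.png crucible_center,dropper_bottle_center,flask_mouth
python3 -m creep '[[1,-160,0,0,0,0,0],[1,-160,0,0,0,0,0],[1,-160,0,0,0,0,0],[1,-160,0,0,0,0,0],[1,-160,0,0,0,0,0]]'
python3 look.py w3.png crucible_center,cover_knob,flask_mouth
```

```text
time_s: 3.03
tcp_pos: [0.4787, 0.2246, 0.4744]
ee_rot: [[0.0, -1.0, -0.0], [-1.0, -0.0, -0.001], [0.001, 0.0, -1.0]]
wrist_force: [1.6, -0.3, 0.0]
gripper_width: 0.999
gripper_force: 0.0
crucible_center 0.81 302 139 [0.457 0.195 0.005] [0.442 0.174 0.002] [0.479 0.211 0.054] top 0.054 0.4606 0.1923 r 0.0216 357
dropper_bottle_center 0.88 293 24 [0.471 0.09  0.114] [0.444 0.07  0.018] [0.495 0.106 0.13 ] top 0.13 0.4688 0.0779 r 0.0064 165
flask_mouth 0.72 167 102 [0.585 0.153 0.101]
row [ 83.9  19.1 -30.3] [ 0.11 -0.1   0.12] t 3.23
time_s: 3.65
tcp_pos: [0.4786, 0.3868, 0.4731]
ee_rot: [[0.003, -1.0, -0.001], [-1.0, -0.003, -0.0], [0.0, 0.001, -1.0]]
wrist_force: [-0.1, 0.2, -0.2]
gripper_width: 1.0
gripper_force: 0.0
cover_knob 0.93 292 177 [0.469 0.4   0.022] [0.445 0.384 0.007] [0.486 0.427 0.032] top 0.032 0.4659 0.4057 r 0.0069 114
cover_knob 0.92 302 102 [0.459 0.315 0.031] [0.434 0.293 0.007] [0.476 0.334 0.032] top 0.032 0.4545 0.3171 r 0.0056 126
cover_knob 0.79 369 157 [0.382 0.374 0.032] [0.357 0.355 0.007] [0.399 0.398 0.032] top 0.032 0.378 0.3769 r 0.0068 118
flask_mouth 0.6 167 0 [0.604 0.211 0.011]
row [241.8  18.4 -29. ] [ 0.01 -0.03 -0.  ] t 3.85
```

View pics/w2.png

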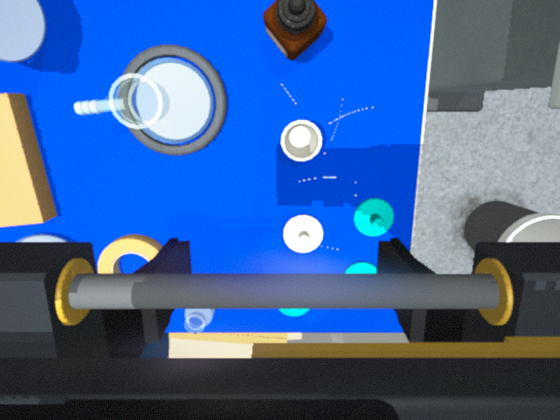

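View pics/w3.png

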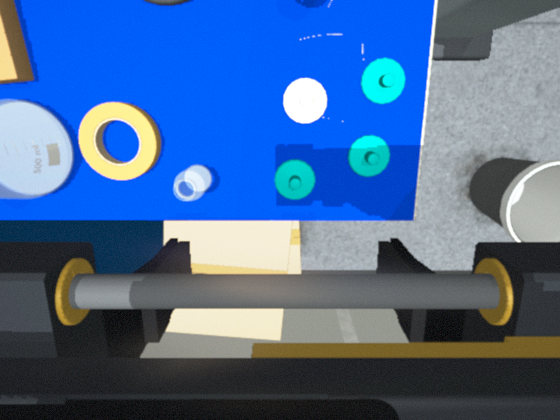

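View w2 shows the flask mouth ring centred at about (136,101), its dark foot ring at about (172,99), the crucible at (302,140) and the dropper bottle turned about 45°. View w3 shows the white cover at (305,100) with turquoise ones around it. Next I'll compute the mouth position.

Run:
```python
from h import *
def ray(u,v,z,c):
    f,cx,cy,T=c
    q=T[:3,:3]@np.array([(u-cx)/f,(v-cy)/f,1]); return T[:3,3]+q*(z-T[2,3])/q[2]
z=np.load('/tmp/w2.png.npz'); c=(float(z['f']),float(z['cx']),float(z['cy']),z['T']); W=cloud(z['d'],c)
img=cv2.imread('pics/w2.png')
print('mouth',ray(136,101,.12,c),'foot',ray(172,99,.013,c))
# foot ring: dark gray px near
m=(img.max(2)<110)&(img.max(2).astype(int)-img.min(2)<30); m[:, :100]=0;m[:,235:]=0;m[:35]=0;m[165:]=0
v,u=np.nonzero(m&(z['d']>0)); P=W[v,u]; print(len(P),np.percentile(P,[2,50,98],axis=0).round(4))
P=P[P[:,2]>.008]
A=np.c_[2*P[:,:2],np.ones(len(P))]; s=np.linalg.lstsq(A,(P[:,:2]**2).sum(1),rcond=None)[0]; print('fit',s[:2],np.sqrt(s[2]+s[0]**2+s[1]**2))
# rim by points z 0.11..0.13
Q=W[(abs(W[...,2]-.118)<.006)&(abs(W[...,0]-.6)<.06)&(abs(W[...,1]-.14)<.06)];print('rim',len(Q),Q.mean(0) if len(Q) else '')
big=cv2.resize(img[30:170,60:240],None,fx=4,fy=4,interpolation=cv2.INTER_CUBIC)
for zz,R in((.12,.0235),(.013,.062)):
  for C in [(s[0],s[1])]:
    pts=[]
    for t in np.linspace(0,6.3,60):
        uu,vv=proj([C[0]+R*np.cos(t),C[1]+R*np.sin(t),zz],c); pts.append([(uu-60)*4,(vv-30)*4])
    cv2.polylines(big,[np.array(pts,int)],True,(0,0,255),1)
cv2.imwrite('pics/fl.png',big)
```

```text
mouth [0.60586372 0.15216214 0.12      ] foot [0.60541095 0.14953946 0.013     ]
301 [[0.546  0.1025 0.0069]
 [0.5678 0.1472 0.0106]
 [0.6446 0.2017 0.0128]]
fit [0.59962094 0.15249532] 0.05430710624963193
rim 1066 [0.60878674 0.15202889 0.1179984 ]
```

View pics/fl.png

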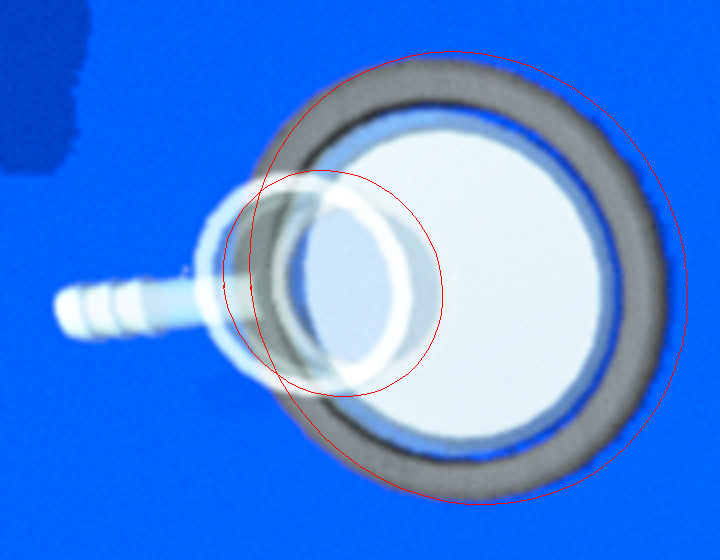

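The overlay from the biased fit sits about 6 mm off in x. The corrected mouth is about (0.6055, 0.1525). Before picking the collar I'll check the carousel's clearance and the dropper's yaw.

Run:
```python
from h import *
z=np.load('/tmp/w1.png.npz'); c=(float(z['f']),float(z['cx']),float(z['cy']),z['T']); W=cloud(z['d'],c)
P=W[(z['d']>0)&(W[...,0]<.68)&(W[...,0]>.5)&(W[...,1]<-.1)&(W[...,2]>.005)].reshape(-1,3)
for a,b in((.005,.03),(.03,.08),(.08,.15),(.15,.4)):
    Q=P[(P[:,2]>a)&(P[:,2]<b)]
    if len(Q): D=np.hypot(*(Q[:,:2]-[.476,-.1635]).T); print(a,b,len(Q),'minD',np.percentile(D,1).round(3),Q[D.argmin()].round(3),'xmin',np.percentile(Q[:,0],1).round(3))
z=np.load('/tmp/w2.png.npz'); c=(float(z['f']),float(z['cx']),float(z['cy']),z['T']); W=cloud(z['d'],c)
p,d,c3=cap('top'); W3=cloud(d,c3)
for nm,w in(('w2',W),('top',W3)):
    S=w[(abs(w[...,0]-.469)<.045)&(abs(w[...,1]-.078)<.045)&(w[...,2]>.055)&(w[...,2]<.084)].reshape(-1,3)
    print(nm,len(S)); 
    if len(S)>5: print(cv2.minAreaRect(S[:,:2].astype(np.float32)))
to([.476,-.1635,.30])
```

```text
0.005 0.03 7427 minD 0.095 [ 0.555 -0.212  0.006] xmin 0.539
0.03 0.08 9115 minD 0.121 [ 0.5   -0.162  0.043] xmin 0.567
0.08 0.15 560 minD 0.129 [ 0.589 -0.224  0.149] xmin 0.577
0.15 0.4 831 minD 0.129 [ 0.588 -0.227  0.216] xmin 0.589
w2 1098
((0.46900475025177, 0.07778951525688171), (0.04691697657108307, 0.04670269787311554), 40.844478607177734)
top 165
((0.46772438287734985, 0.07753019034862518), (0.04690772294998169, 0.0467597059905529), 40.34080505371094)
row [545.1   2.3  11.2] [-0.01 -0.01 -0.02] t 3.9
```

```bash
python3 -m creep '[[1,330,0,0,0,0,0],[1,330,0,0,0,0,0],[1,330,0,0,0,0,0],[1,330,0,0,0,0,0],[1,330,0,0,0,0,0],[1,330,0,0,0,0,0],[1,330,0,0,0,0,0],[1,330,0,0,0,0,0]]' >/dev/null
python3 -m creep '[[1,215,2,80,0,0,-20],[1,215,2,80,0,0,-20],[1,215,2,80,0,0,-20],[1,215,2,80,0,0,-20],[1,215,2,80,0,0,-20],[1,215,2,80,0,0,-20],[1,215,2,80,0,0,-20]]'
cat >> h.py <<'E'
def rz(a):
    a=np.radians(a); return np.array([[np.cos(a),-np.sin(a),0],[np.sin(a),np.cos(a),0],[0,0,1]])
E
python3 -c "
from h import *
to([.476,-.1635,.033],rz(20)@RT)"
```

```text
time_s: 5.15
tcp_pos: [0.4746, -0.1666, 0.3925]
ee_rot: [[0.336, -0.942, -0.005], [-0.942, -0.336, 0.0], [-0.002, 0.004, -1.0]]
wrist_force: [0.4, 0.4, 0.2]
gripper_width: 1.001
gripper_force: 0.0
row [ -2.1  -3.2 195.5] [ 0.26  0.1  -0.37] t 5.15
```

```bash
python3 -m creep '[[1,-2,-2,41,0,0,0],[1,-2,-2,82,0,0,0],[1,-2,-2,123,0,0,0],[1,-2,-2,160,0,0,0],[1,-2,-2,185,0,0,0],[1,-2,-2,195,0,0,0],[1,-2,-2,195,0,0,0]]'
python3 -m creep '[[-1,0,0,0,0,0,0],[-1,0,0,0,0,0,0],[-1,0,0,0,0,0,0],[-1,0,0,0,0,0,0],[-1,0,0,0,0,0,0],[-1,0,0,0,0,0,0],[-1,0,0,0,0,0,0],[-1,0,0,0,0,0,0]]'
```

```text
time_s: 5.73
tcp_pos: [0.4771, -0.1594, 0.1984]
ee_rot: [[0.343, -0.939, -0.004], [-0.939, -0.343, 0.0], [-0.002, 0.004, -1.0]]
wrist_force: [-0.1, -0.7, 1.1]
gripper_width: 1.001
gripper_force: 0.0
time_s: 6.4
tcp_pos: [0.478, -0.1589, 0.2001]
ee_rot: [[0.344, -0.939, -0.0], [-0.939, -0.344, -0.0], [-0.0, 0.0, -1.0]]
wrist_force: [-1.6, 0.0, 5.0]
gripper_width: 0.571
gripper_force: 30.0
```

```bash
python3 -m creep '[[-1,0,0,-25,0,0,0],[-1,0,0,-65,0,0,0],[-1,0,0,-106,0,0,0],[-1,0,0,-147,0,0,0],[-1,0,0,-188,0,0,0],[-1,0,0,-225,0,0,0],[-1,0,0,-250,0,0,0]]'
python3 -c "
from h import *
print(r.sense()['gripper_width'])
to([.6055,.156,.286])"
```

```text
time_s: 6.98
tcp_pos: [0.4781, -0.159, 0.454]
ee_rot: [[0.344, -0.939, 0.006], [-0.939, -0.344, -0.001], [0.003, -0.006, -1.0]]
wrist_force: [0.7, -1.6, -0.9]
gripper_width: 0.569
gripper_force: 30.0
0.5691766100328332
row [-251.9 -228.     4.6] [-0.35 -0.11 20.14] t 6.98
```

```bash
python3 -m creep '[[-1,-30,-27,0,0,0,3],[-1,-60,-55,0,0,0,8],[-1,-90,-82,0,0,0,14],[-1,-120,-109,0,0,0,20],[-1,-150,-136,0,0,0,20],[-1,-180,-163,0,0,0,20],[-1,-205,-186,0,0,0,20],[-1,-225,-204,0,0,0,20]]' >/dev/null
python3 -m creep '[[-1,0,0,0,0,0,0],[-1,0,0,0,0,0,0]]'
python3 - <<'E'
from h import *
to([.6055,.156,.20])
c=cam('side'); p,d,c=cap('side','s1.png')
E
```

```text
time_s: 7.82
tcp_pos: [0.5927, 0.124, 0.4484]
ee_rot: [[0.004, -1.0, -0.002], [-1.0, -0.004, -0.001], [0.001, 0.002, -1.0]]
wrist_force: [0.1, -0.8, -1.4]
gripper_width: 0.569
gripper_force: 30.0
row [-32.  -13.1  84.3] [ 0.11 -0.03  0.24] t 7.82
```

```bash
python3 -m creep '[[-1,-20,-8,0,0,0,0],[-1,-32,-13,25,0,0,0.2],[-1,-32,-13,55,0,0,0.2],[-1,-32,-13,84,0,0,0.2],[-1,-32,-13,105,0,0,0.2],[-1,-32,-13,115,0,0,0.2],[-1,-32,-13,115,0,0,0.2]]'
python3 - <<'E'
from h import *
to([.6055,.156,.138])
p,d,c=cap('side'); W=cloud(d,c)
pt=r.sense()['tcp_pos']; u,v=map(int,proj([.6055,.1525,.12],c)); print(u,v)
cv2.imwrite('pics/s2.png',cv2.resize(p[v-70:v+50,u-80:u+80,::-1],None,fx=5,fy=5,interpolation=cv2.INTER_CUBIC))
E
```

```text
time_s: 8.45
tcp_pos: [0.6046, 0.1532, 0.3323]
ee_rot: [[-0.003, -1.0, -0.005], [-1.0, 0.003, -0.002], [0.002, 0.005, -1.0]]
wrist_force: [0.4, -0.1, -0.6]
gripper_width: 0.566
gripper_force: 30.0
row [-2.9 -1.  30.3] [ 0.29 -0.13 -0.18] t 8.45
307 194
```

View pics/s2.png

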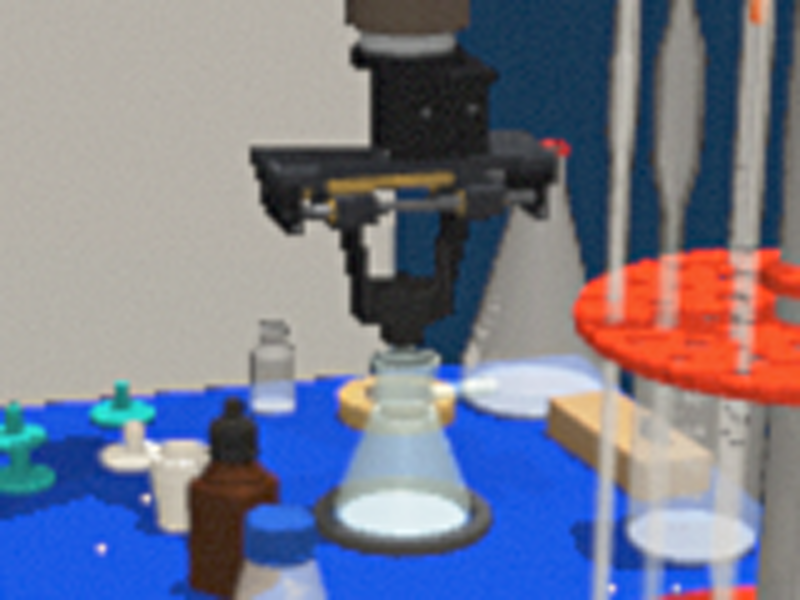

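The collar is centred just above the flask mouth (crop ~(405,345)). Lowering it now.

```bash
python3 -m creep '[[-1,-2,-1,8,0,0,0],[-1,-2,-1,16,0,0,0],[-1,-2,-1,23,0,0,0],[-1,-2,-1,28,0,0,0],[-1,-2,-1,31,0,0,0],[-1,-2,-1,32,0,0,0],[-1,-2,-1,32,0,0,0]]'
```

```text
time_s: 9.08
tcp_pos: [0.6063, 0.1566, 0.3027]
ee_rot: [[-0.001, -1.0, -0.0], [-1.0, 0.001, -0.0], [0.0, 0.0, -1.0]]
wrist_force: [0.1, 0.4, -0.4]
gripper_width: 0.57
gripper_force: 30.0
```

```bash
python3 -m creep '[[-1,0,0,1,0,0,0],[-1,0,0,2,0,0,0],[-1,0,0,3,0,0,0],[-1,0,0,3.5,0,0,0],[-1,0,0,3.5,0,0,0]]'
```

```text
time_s: 9.5
tcp_pos: [0.6064, 0.1567, 0.3023]
ee_rot: [[-0.001, -1.0, 0.002], [-1.0, 0.001, 0.0], [-0.0, -0.002, -1.0]]
wrist_force: [-5.4, 0.3, 10.1]
gripper_width: 0.573
gripper_force: 30.0
```

Contact is at the height expected for fully home. Releasing and going to the crucible.

```bash
python3 -m creep '[[1,0,0,0,0,0,0],[1,0,0,0,0,0,0],[1,0,0,0,0,0,0],[1,0,0,0,0,0,0],[1,0,0,-30,0,0,0],[1,0,0,-71,0,0,0],[1,0,0,-112,0,0,0],[1,0,0,-150,0,0,0]]'
python3 -m creep '[[1,-100,40,-20,0,0,0],[1,-100,40,-20,0,0,0],[1,-100,40,-20,0,0,0],[1,-100,40,-20,0,0,0]]'
python3 look.py w4.png crucible_center,collar_center,cover_knob
python3 -c "
from h import *
to([.4606,.1923,.25])"
```

```text
time_s: 10.17
tcp_pos: [0.6064, 0.1564, 0.4511]
ee_rot: [[-0.001, -1.0, 0.0], [-1.0, 0.001, -0.0], [0.0, -0.0, -1.0]]
wrist_force: [0.1, 0.5, 0.3]
gripper_width: 0.986
gripper_force: 0.0
time_s: 10.5
tcp_pos: [0.5651, 0.2604, 0.4703]
ee_rot: [[0.003, -1.0, 0.002], [-1.0, -0.003, 0.002], [-0.002, -0.002, -1.0]]
wrist_force: [0.0, 0.3, 0.3]
gripper_width: 0.995
gripper_force: 0.0
crucible_center 0.58 385 104 [0.45  0.191 0.004] [0.442 0.174 0.003] [0.481 0.21  0.055] top 0.055 0.4608 0.1922 r 0.0217 413
collar_center 0.59 231 51 [0.625 0.135 0.003] [0.584 0.131 0.113] [0.629 0.175 0.145] top 0.145 0.607 0.153 r 0.0257 1619
cover_knob 0.93 372 208 [0.461 0.311 0.023] [0.434 0.292 0.007] [0.476 0.334 0.032] top 0.032 0.4552 0.3131 r 0.0069 111
cover_knob 0.73 450 190 [0.372 0.288 0.024] [0.346 0.27  0.007] [0.389 0.312 0.032] top 0.032 0.3669 0.291 r 0.0071 117
cover_knob 0.67 435 254 [0.379 0.37  0.019] [0.357 0.354 0.007] [0.398 0.394 0.032] top 0.032 0.3778 0.376 r 0.0071 106
row [116.4 106.5 -35.2] [ 0.05 -0.05 -0.11] t 10.7
row [ 64.1 105.9  54.7] [ 0.05 -0.05 -0.11] t 10.7
```

View pics/w4.png

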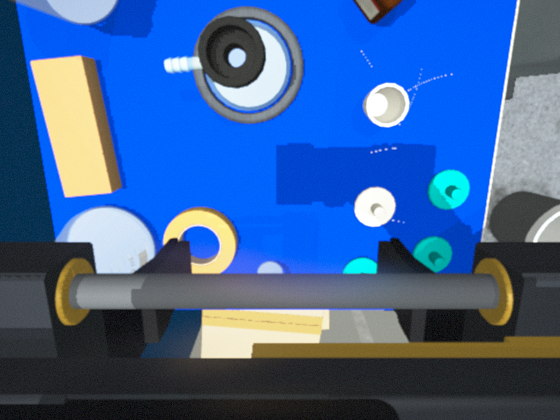

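The collar sits home in the mouth: centre (0.607,0.153), top at 0.145 m. Next is the crucible at (0.461,0.192).

```bash
python3 -m creep '[[1,33,40,20,0,0,0],[1,60,75,40,0,0,0],[1,68,105,75,0,0,0],[1,68,105.5,115,0,0,0],[1,68,105.5,150,0,0,0],[1,68,105.5,150,0,0,0]]' >/dev/null
python3 -c "
from h import *
to([.4607,.1922,.046])"
```

```text
row [ -7.4  -3.7 103.5] [ 0.58 -0.33 -0.3 ] t 11.2
```

```bash
python3 -m creep '[[1,0,0,40,0,0,0],[1,0,0,40,0,0,0],[1,0,0,40,0,0,0]]' >/dev/null
python3 -c "
from h import *
to([.4607,.1922,.046])"
```

```text
row [-4.9 -0.  67.9] [ 0.22 -0.21 -0.17] t 11.45
```

```bash
python3 -m creep '[[1,-4,0,25,0,0,0],[1,-4,0,50,0,0,0],[1,-4,0,65,0,0,0],[1,-4,0,67,0,0,0],[1,-4,0,67,0,0,0]]'
python3 -m creep '[[-1,0,0,0,0,0,0],[-1,0,0,0,0,0,0],[-1,0,0,0,0,0,0],[-1,0,0,0,0,0,0],[-1,0,0,0,0,0,0],[-1,0,0,0,0,0,0],[-1,0,0,0,0,0,0],[-1,0,0,0,0,0,0]]'
```

```text
time_s: 11.87
tcp_pos: [0.4617, 0.1929, 0.2133]
ee_rot: [[-0.002, -1.0, 0.001], [-1.0, 0.002, 0.0], [-0.0, -0.001, -1.0]]
wrist_force: [0.4, 0.1, 0.7]
gripper_width: 1.0
gripper_force: 0.0
time_s: 12.53
tcp_pos: [0.4609, 0.1928, 0.2123]
ee_rot: [[-0.001, -1.0, -0.0], [-1.0, 0.001, -0.0], [0.0, 0.0, -1.0]]
wrist_force: [-1.7, 0.1, 0.8]
gripper_width: 0.479
gripper_force: 20.2
```

```bash
python3 -m creep '[[-1,0,0,-20,0,0,0],[-1,0,0,-60,0,0,0],[-1,0,0,-100,0,0,0],[-1,0,0,-140,0,0,0],[-1,0,0,-180,0,0,0],[-1,0,0,-200,0,0,0],[-1,0,0,-200,0,0,0]]' > /dev/null
python3 -m creep '[[-1,6,-25,0,0,0,0],[-1,16,-60,0,0,0,0],[-1,27,-100,0,0,0,0],[-1,35,-132,0,0,0,0],[-1,39,-145,0,0,0,0],[-1,39,-145,0,0,0,0],[-1,39,-145,0,0,0,0]]'
python3 -c "
from h import *
to([.6065,.1537,.1723])"
```

```text
time_s: 13.7
tcp_pos: [0.6061, 0.1532, 0.4099]
ee_rot: [[-0.003, -1.0, -0.004], [-1.0, 0.003, -0.001], [0.001, 0.004, -1.0]]
wrist_force: [-0.5, 1.3, -0.9]
gripper_width: 0.47
gripper_force: 30.0
row [-0.6 -0.7 73.6] [ 0.23 -0.08 -0.18] t 13.7
```

```bash
python3 -m creep '[[-1,0,0,15,0,0,0],[-1,0,0,35,0,0,0],[-1,0,0,50,0,0,0],[-1,0,0,58,0,0,0],[-1,0,0,64,0,0,0],[-1,0,0,69,0,0,0],[-1,0,0,71,0,0,0],[-1,0,0,72,0,0,0]]'
python3 -m creep '[[-1,0,0,0,0,0,0],[-1,0,0,1,0,0,0],[-1,0,0,2,0,0,0],[-1,0,0,2,0,0,0]]'
```

```text
time_s: 14.37
tcp_pos: [0.6057, 0.1537, 0.3404]
ee_rot: [[-0.001, -1.0, 0.0], [-1.0, 0.001, 0.0], [-0.0, -0.0, -1.0]]
wrist_force: [0.8, -0.3, -1.1]
gripper_width: 0.478
gripper_force: 30.0
time_s: 14.7
tcp_pos: [0.6059, 0.1535, 0.3383]
ee_rot: [[-0.002, -1.0, 0.0], [-1.0, 0.002, 0.0], [-0.0, -0.0, -1.0]]
wrist_force: [0.1, -0.2, -0.6]
gripper_width: 0.474
gripper_force: 30.0
```

```bash
python3 -m creep '[[-1,0,0,1,0,0,0],[-1,0,0,2,0,0,0],[-1,0,0,3,0,0,0],[-1,0,0,3,0,0,0]]'
```

```text
time_s: 15.03
tcp_pos: [0.606, 0.1536, 0.3363]
ee_rot: [[-0.001, -1.0, 0.001], [-1.0, 0.001, 0.0], [-0.0, -0.001, -1.0]]
wrist_force: [-0.7, -1.0, 2.6]
gripper_width: 0.474
gripper_force: 29.8
```

Seated at the computed height. Releasing and going to the white cover.

```bash
python3 -m creep '[[0.6,0,0,0,0,0,0],[0.6,0,0,0,0,0,0],[0.6,0,0,0,0,0,0],[0.6,0,0,0,0,0,0],[0.3,0,0,-25,0,0,0],[0,0,0,-60,0,0,0],[0,-30,30,-80,0,0,0],[0,-60,60,-80,0,0,0]]'
python3 -m creep '[[0,-30,28,0,0,0,0],[0,-60,56,0,0,0,0],[0,-90,84,50,0,0,0],[0,-100,91,90,0,0,0],[0,-100,91,130,0,0,0],[0,-100,91,160,0,0,0],[0,-100,91,160,0,0,0],[0,-100,91,160,0,0,0]]'
python3 -c "
from h import *
to([.4552,.3131,.030])"
```

```text
time_s: 15.7
tcp_pos: [0.551, 0.2094, 0.4191]
ee_rot: [[-0.005, -1.0, 0.008], [-1.0, 0.005, 0.003], [-0.003, -0.008, -1.0]]
wrist_force: [0.4, 2.0, -0.9]
gripper_width: 0.568
gripper_force: 0.0
time_s: 16.37
tcp_pos: [0.4584, 0.3094, 0.2523]
ee_rot: [[-0.001, -1.0, -0.005], [-1.0, 0.001, -0.006], [0.006, 0.005, -1.0]]
wrist_force: [0.2, 0.3, 0.6]
gripper_width: 0.501
gripper_force: 0.0
row [-4.   2.9 58.3] [ 0.27 -0.33 -0.06] t 16.37
```

```bash
python3 -m creep '[[0,-3.5,3,15,0,0,0],[0,-3.5,3,35,0,0,0],[0,-3.5,3,45,0,0,0],[0,-3.5,3,45,0,0,0]]'
python3 -c "
from h import *
to([.4552,.3131,.030])"
```

```text
time_s: 16.7
tcp_pos: [0.4564, 0.3132, 0.21]
ee_rot: [[-0.002, -1.0, -0.0], [-1.0, 0.002, -0.001], [0.001, 0.0, -1.0]]
wrist_force: [0.4, -0.9, -0.1]
gripper_width: 0.506
gripper_force: 0.0
row [ 0.1  1.2 16. ] [ 0.03 -0.04 -0.13] t 16.7
```

```bash
python3 -m creep '[[0,0,0,8,0,0,0],[0,0,0,13,0,0,0],[0,0,0,14,0,0,0],[0,0,0,14,0,0,0]]'
python3 -m creep '[[-1,0,0,0,0,0,0],[-1,0,0,0,0,0,0],[-1,0,0,0,0,0,0],[-1,0,0,0,0,0,0],[-1,0,0,0,0,0,0],[-1,0,0,0,0,0,0]]'
```

```text
time_s: 17.03
tcp_pos: [0.4562, 0.3133, 0.1962]
ee_rot: [[-0.002, -1.0, 0.0], [-1.0, 0.002, 0.0], [-0.0, -0.0, -1.0]]
wrist_force: [-0.8, 0.4, 0.6]
gripper_width: 0.498
gripper_force: 0.0
time_s: 17.53
tcp_pos: [0.4559, 0.3134, 0.1961]
ee_rot: [[-0.001, -1.0, -0.0], [-1.0, 0.001, -0.0], [0.0, 0.0, -1.0]]
wrist_force: [-0.8, -0.7, -0.2]
gripper_width: 0.148
gripper_force: 30.0
```

```bash
python3 -m creep '[[-1,0,0,-15,0,0,0],[-1,0,0,-55,0,0,0],[-1,0,0,-95,0,0,0],[-1,0,0,-135,0,0,0],[-1,0,0,-175,0,0,0],[-1,0,-30,-215,0,0,0],[-1,0,-60,-240,0,0,0],[-1,0,-60,-240,0,0,0]]'
python3 look.py w5.png crucible_center,collar_center
python3 -c "
from h import *
to([.606,.1537,.272])"
```

```text
time_s: 18.2
tcp_pos: [0.5193, 0.3135, 0.4427]
ee_rot: [[-0.002, -1.0, 0.012], [-1.0, 0.002, 0.007], [-0.007, -0.012, -1.0]]
wrist_force: [1.2, 0.5, 1.1]
gripper_width: 0.153
gripper_force: 30.0
collar_center 0.76 168 5 [0.604 0.178 0.132] [0.594 0.171 0.098] [0.621 0.179 0.143] top 0.143 0.6063 0.1768 r 0.0099 74
row [173.1  55.5 -68.9] [ 0.11 -0.02 -0.16] t 18.35
row [158.9 -90.6  -1.2] [ 0.11 -0.02 -0.16] t 18.35
```

View pics/w5.png

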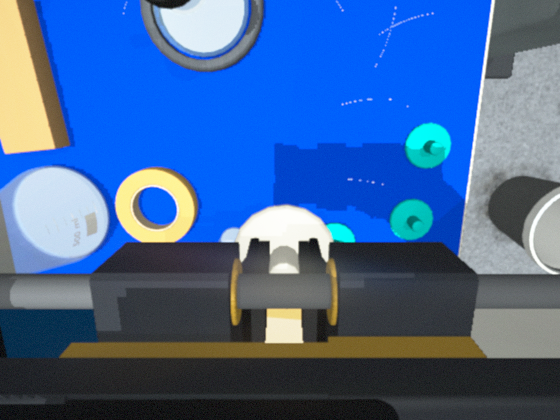

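The cover is held level in the gripper at (285,240); the flask stack is out of view at the top, so I'll move nearer to measure it.

```bash
python3 -m creep '[[-1,20,-30,0,0,0,0],[-1,50,-60,0,0,0,0],[-1,75,-85,0,0,0,0],[-1,80,-90,0,0,0,0],[-1,80,-90,0,0,0,0]]'>/dev/null
python3 look.py w6.png crucible_center,collar_center
python3 - <<'E'
from h import *
to([.606,.1537,.272])
z=np.load('/tmp/w6.png.npz'); c=(float(z['f']),float(z['cx']),float(z['cy']),z['T']); W=cloud(z['d'],c)
for a,b in((.165,.185),(.138,.150)):
    Q=W[(z['d']>0)&(W[...,2]>a)&(W[...,2]<b)&(abs(W[...,0]-.606)<.04)&(abs(W[...,1]-.153)<.04)]
    if len(Q): print(len(Q),np.percentile(Q,[1,50,99],axis=0).round(4),cv2.minEnclosingCircle(Q[:,:2].astype(np.float32)))
E
```

```text
crucible_center 0.61 280 90 [0.608 0.151 0.128] [0.588 0.134 0.127] [0.625 0.171 0.178] top 0.178 0.6068 0.1531 r 0.0217 1175
collar_center 0.72 282 130 [0.606 0.185 0.053] [0.589 0.159 0.054] [0.631 0.18  0.178] top 0.178 0.6053 0.171 r 0.0109 13
collar_center 0.58 292 324 [0.596 0.396 0.047] [0.587 0.388 0.019] [0.601 0.421 0.065] top 0.065 0.5912 0.4005 r 0.0075 33
row [ 94.1 144.9 -68.7] [ 0.13 -0.04 -0.02] t 18.92
row [80.2 -1.3 -1. ] [ 0.13 -0.04 -0.02] t 18.92
1537 [[0.5862 0.1323 0.1654]
 [0.6073 0.1501 0.1772]
 [0.6276 0.1737 0.1792]] ((0.606834888458252, 0.15309834480285645), 0.02170838974416256)
841 [[0.5819 0.1289 0.1383]
 [0.6088 0.1567 0.1433]
 [0.6322 0.1778 0.1498]] ((0.607294499874115, 0.1528652161359787), 0.02599598467350006)
```

View pics/w6.png

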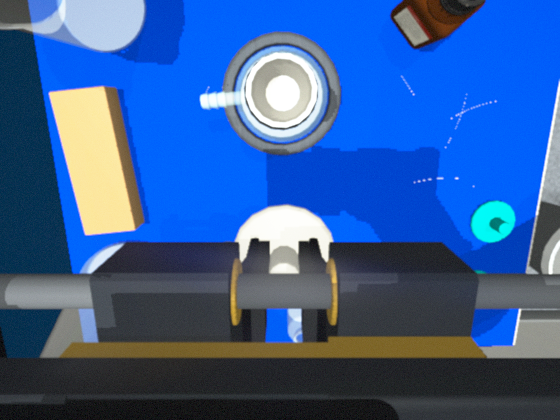

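The crucible stands upright in the collar: centre (0.6068,0.1531), rim at 0.178. Moving the cover over it.

```bash
python3 -m creep '[[-1,30,-1,0,0,0,0],[-1,60,-1,0,0,0,0],[-1,76,-1,0,0,0,0],[-1,80,-1,0,0,0,0],[-1,80,-1,10,0,0,0],[-1,80,-1,30,0,0,0],[-1,80,-1,50,0,0,0],[-1,80,-1,50,0,0,0]]'>/dev/null
python3 -m creep '[[-1,0,0,0,0,0,0],[-1,0,0,0,0,0,0]]'
python3 -c "
from h import *
to([.6065,.1534,.205])"
```

```text
time_s: 19.75
tcp_pos: [0.607, 0.1542, 0.3867]
ee_rot: [[0.0, -1.0, 0.001], [-1.0, -0.0, 0.0], [-0.0, -0.001, -1.0]]
wrist_force: [0.3, -0.1, 0.3]
gripper_width: 0.148
gripper_force: 30.0
row [ 0.8  0.5 17.7] [-0.08  0.    0.  ] t 19.75
```

```bash
python3 -m creep '[[-1,1,0,6,0,0,0],[-1,1,0,11,0,0,0],[-1,1,0,14,0,0,0],[-1,1,0,16,0,0,0],[-1,1,0,17,0,0,0],[-1,1,0,18,0,0,0],[-1,1,0,18,0,0,0]]'
```

```text
time_s: 20.33
tcp_pos: [0.6067, 0.1521, 0.3693]
ee_rot: [[-0.001, -1.0, 0.001], [-1.0, 0.001, -0.0], [0.0, -0.001, -1.0]]
wrist_force: [-2.2, 0.1, 4.6]
gripper_width: 0.153
gripper_force: 30.0
```

```bash
python3 -m creep '[[0,0,0,0,0,0,0],[0,0,0,0,0,0,0],[0,0,0,0,0,0,0],[0,0,0,-25,0,0,0],[0,0,0,-65,0,0,0],[0,0,0,-105,0,0,0],[0,0,0,-110,0,0,0],[0,0,0,-110,0,0,0]]'
python3 -m creep '[[1,34,23,0,0,0,0],[1,68,46,0,0,0,0],[1,102,70,0,0,0,0],[1,136,93,0,0,0,0],[1,170,116,0,0,0,0],[1,200,137,0,0,0,0],[1,213,146,0,0,0,0],[1,213,146,0,0,0,0]]'
python3 look.py w7.png cover_knob,sample_bottle_center,dropper_bottle_center
python3 -c "
from h import *
to([.4606,-.0611,.093])"
```

```text
time_s: 21.0
tcp_pos: [0.607, 0.1521, 0.482]
ee_rot: [[-0.001, -1.0, 0.008], [-1.0, 0.001, 0.003], [-0.003, -0.008, -1.0]]
wrist_force: [-0.1, 0.7, 0.3]
gripper_width: 0.494
gripper_force: 0.0
time_s: 21.67
tcp_pos: [0.4584, -0.0627, 0.4774]
ee_rot: [[-0.005, -1.0, -0.001], [-1.0, 0.005, 0.0], [-0.0, 0.001, -1.0]]
wrist_force: [0.7, 0.3, 0.0]
gripper_width: 0.976
gripper_force: 0.0
sample_bottle_center 0.81 283 167 [ 0.459 -0.075  0.105] [ 0.437 -0.087  0.022] [ 0.484 -0.044  0.106] top 0.106 0.4613 -0.0606 r 0.0207 1378
row [-199.9    1.5  -26.7] [ 0.04  0.   -0.05] t 21.87
row [  1.2   0.5 220.3] [ 0.04  0.   -0.05] t 21.87
```

```bash
python3 -m creep '[[1,0,-1,41,0,0,0],[1,0,-1,82,0,0,0],[1,0,-1,123,0,0,0],[1,0,-1,160,0,0,0],[1,0,-1,195,0,0,0],[1,0,-1,215,0,0,0],[1,0,-1,221,0,0,0],[1,0,-1,221,0,0,0]]'
python3 -m creep '[[-1,0,0,0,0,0,0],[-1,0,0,0,0,0,0],[-1,0,0,0,0,0,0],[-1,0,0,0,0,0,0],[-1,0,0,0,0,0,0],[-1,0,0,0,0,0,0],[-1,0,0,0,0,0,0],[-1,0,0,0,0,0,0]]'
```

```text
time_s: 22.53
tcp_pos: [0.4619, -0.0599, 0.2551]
ee_rot: [[-0.0, -1.0, -0.005], [-1.0, 0.0, -0.001], [0.001, 0.005, -1.0]]
wrist_force: [0.2, -0.5, 0.0]
gripper_width: 1.003
gripper_force: 0.0
time_s: 23.2
tcp_pos: [0.4613, -0.0607, 0.2572]
ee_rot: [[-0.002, -1.0, -0.0], [-1.0, 0.002, -0.0], [0.0, 0.0, -1.0]]
wrist_force: [-2.5, 0.6, 0.5]
gripper_width: 0.481
gripper_force: 22.2
```

```bash
python3 -m creep '[[-1,0,0,-15,0,0,0],[-1,0,0,-50,0,0,0],[-1,0,0,-90,0,0,0],[-1,0,0,-130,0,0,0],[-1,0,0,-170,0,0,0],[-1,0,0,-210,0,0,0],[-1,0,0,-240,0,0,0],[-1,0,0,-245,0,0,0]]'
python3 -m creep '[[-1,-20,0,0,0,0,0],[-1,-55,0,0,0,0,0],[-1,-95,0,0,0,0,0],[-1,-135,0,0,0,0,0],[-1,-175,-5,0,0,0,0],[-1,-215,-15,0,0,0,0],[-1,-255,-30,0,0,0,0],[-1,-292,-45,0,0,0,0]]' >/dev/null
python3 -m creep '[[-1,-25,-25,0,0,0,0],[-1,-38,-60,0,0,0,0],[-1,-41,-85,0,0,0,0],[-1,-41,-100,0,0,0,0],[-1,-41,-100,0,0,0,0],[-1,-41,-100,0,0,0,0]]'
python3 -c "
from h import *
to([.607,.2727,.093])"
```

```text
time_s: 23.87
tcp_pos: [0.4616, -0.0609, 0.5082]
ee_rot: [[-0.001, -1.0, 0.012], [-1.0, 0.001, 0.0], [-0.0, -0.012, -1.0]]
wrist_force: [1.2, 0.7, -1.0]
gripper_width: 0.475
gripper_force: 29.4
time_s: 25.03
tcp_pos: [0.6076, 0.2723, 0.4992]
ee_rot: [[-0.002, -1.0, -0.004], [-1.0, 0.002, -0.002], [0.002, 0.004, -1.0]]
wrist_force: [-0.2, -0.1, -1.6]
gripper_width: 0.476
gripper_force: 29.5
row [ -0.9  -0.4 242.2] [ 0.23 -0.12 -0.14] t 25.03
```

```bash
python3 -m creep '[[-1,0,0,35,0,0,0],[-1,0,0,75,0,0,0],[-1,0,0,115,0,0,0],[-1,0,0,155,0,0,0],[-1,0,0,190,0,0,0],[-1,0,0,215,0,0,0],[-1,0,0,230,0,0,0],[-1,0,0,235,0,0,0]]' >/dev/null
python3 -m creep '[[-1,0,0,1,0,0,0],[-1,0,0,3,0,0,0],[-1,0,0,5,0,0,0],[-1,0,0,6,0,0,0],[-1,0,0,7,0,0,0],[-1,0,0,7,0,0,0]]'
```

```text
time_s: 26.2
tcp_pos: [0.6069, 0.2721, 0.2606]
ee_rot: [[-0.002, -1.0, 0.001], [-1.0, 0.002, 0.001], [-0.001, -0.001, -1.0]]
wrist_force: [-0.8, -0.1, -2.4]
gripper_width: 0.477
gripper_force: 29.8
```

```bash
python3 -m creep '[[-1,0,0,1,0,0,0],[-1,0,0,2,0,0,0],[-1,0,0,3,0,0,0],[-1,0,0,3.5,0,0,0],[-1,0,0,3.5,0,0,0]]'
```

```text
time_s: 26.62
tcp_pos: [0.607, 0.2722, 0.2573]
ee_rot: [[-0.001, -1.0, 0.001], [-1.0, 0.001, 0.0], [-0.0, -0.001, -1.0]]
wrist_force: [-1.3, -0.1, 2.1]
gripper_width: 0.473
gripper_force: 30.0
```

The sample bottle is down. Releasing, rising, and checking the stack.

```bash
python3 -m creep '[[0.8,0,0,0,0,0,0],[0.8,0,0,0,0,0,0],[0.8,0,0,0,0,0,0],[0.8,0,0,0,0,0,0],[0.8,0,0,-30,0,0,0],[0.8,0,0,-70,0,0,0],[0.8,0,0,-110,0,0,0],[0.8,0,0,-150,0,0,0]]' >/dev/null
python3 -m creep '[[1,0,0,-40,0,0,0],[1,0,20,-80,0,0,0],[1,0,60,-85,0,0,0],[1,0,60,-85,0,0,0]]'
python3 look.py w8.png cover_knob,sample_bottle_center,dropper_bottle_center,collar_center
python3 -c "
from h import *
to([.469,.0778,.30],rz(40.8)@RT)"
```

```text
time_s: 27.62
tcp_pos: [0.5429, 0.2712, 0.4962]
ee_rot: [[0.0, -1.0, 0.004], [-1.0, -0.0, 0.004], [-0.004, -0.004, -1.0]]
wrist_force: [-1.0, -0.1, -0.8]
gripper_width: 0.993
gripper_force: 0.0
cover_knob 0.77 196 37 [0.604 0.158 0.199] [0.585 0.133 0.18 ] [0.629 0.174 0.205] top 0.205 0.607 0.1528 r 0.007 375
cover_knob 0.77 427 175 [0.372 0.286 0.03 ] [0.345 0.27  0.006] [0.388 0.313 0.032] top 0.032 0.3669 0.2912 r 0.007 107
cover_knob 0.57 340 258 [0.47  0.401 0.016] [0.445 0.383 0.007] [0.487 0.425 0.032] top 0.032 0.466 0.4051 r 0.007 88
sample_bottle_center 0.9 231 163 [0.597 0.26  0.106] [0.581 0.246 0.001] [0.625 0.291 0.106] top 0.106 0.6068 0.2722 r 0.0208 1265
dropper_bottle_center 0.92 350 5 [0.477 0.105 0.049] [0.455 0.093 0.007] [0.486 0.107 0.073] top 0.073 0.4707 0.1056 r 0.005 26
collar_center 0.75 230 60 [0.589 0.168 0.144] [0.582 0.141 0.123] [0.616 0.178 0.145] top 0.145 0.6037 0.1557 r 0.0249 538
row [132.5  87.3 -13.5] [ 0.08 -0.06 -0.1 ] t 27.87
row [194.7  78.1  26.6] [ 1.00e-01 -3.00e-02 -4.09e+01] t 27.87
```

View pics/w8.png

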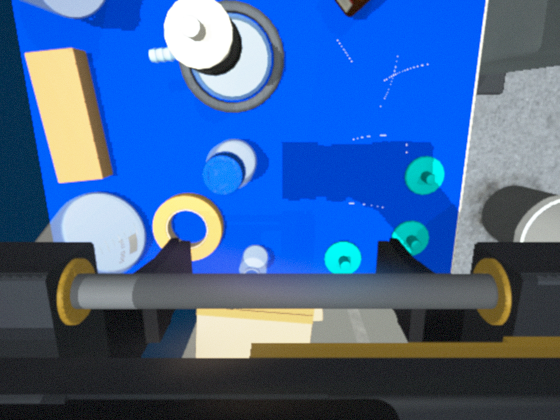

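The cover sits squarely on the crucible: knob at (0.607,0.153), top at 0.205. The sample bottle stands at (0.607,0.272). Next is the dropper bottle.

```bash
python3 -m creep '[[1,35,14,0,0,0,-5],[1,70,28,0,0,0,-12],[1,105,42,0,0,0,-19],[1,140,56,0,0,0,-26],[1,170,68,0,0,0,-33],[1,190,76,0,0,0,-40],[1,195,78,0,0,0,-40.8],[1,195,78,0,0,0,-40.8]]' >/dev/null
python3 -m creep '[[1,0,0,0,0,0,0],[1,0,0,0,0,0,0]]'
python3 -c "
from h import *
to([.469,.0778,.086],rz(40.8)@RT)"
```

```text
time_s: 28.7
tcp_pos: [0.4696, 0.0782, 0.4908]
ee_rot: [[0.652, -0.759, -0.001], [-0.759, -0.652, -0.0], [-0.0, 0.001, -1.0]]
wrist_force: [0.3, 0.1, 0.5]
gripper_width: 0.994
gripper_force: 0.0
row [ -0.    0.5 240.9] [ 0.05  0.01 -0.14] t 28.7
```

```bash
python3 -m creep '[[1,0,0,41,0,0,0],[1,0,0,82,0,0,0],[1,0,0,123,0,0,0],[1,0,0,160,0,0,0],[1,0,0,195,0,0,0],[1,0,0,220,0,0,0],[1,0,0,232,0,0,0],[1,0,0,235,0,0,0]]' >/dev/null
python3 -m creep '[[1,0,0,2,0,0,0],[1,0,0,5,0,0,0],[1,0,0,5,0,0,0],[1,0,0,5,0,0,0]]'
python3 -m creep '[[-1,0,0,0,0,0,0],[-1,0,0,0,0,0,0],[-1,0,0,0,0,0,0],[-1,0,0,0,0,0,0],[-1,0,0,0,0,0,0],[-1,0,0,0,0,0,0],[-1,0,0,0,0,0,0],[-1,0,0,0,0,0,0]]'
```

```text
time_s: 29.7
tcp_pos: [0.469, 0.0777, 0.2523]
ee_rot: [[0.652, -0.758, 0.002], [-0.758, -0.652, 0.001], [0.001, -0.002, -1.0]]
wrist_force: [-0.0, -0.5, -0.0]
gripper_width: 0.999
gripper_force: 0.0
time_s: 30.37
tcp_pos: [0.4686, 0.0773, 0.2515]
ee_rot: [[0.652, -0.758, -0.0], [-0.758, -0.652, -0.0], [-0.0, 0.0, -1.0]]
wrist_force: [0.3, -0.6, 0.0]
gripper_width: 0.533
gripper_force: 30.0
```

```bash
python3 -m creep '[[-1,0,0,-10,0,0,0],[-1,0,0,-30,0,0,5],[-1,0,0,-55,0,0,12],[-1,0,0,-80,0,0,19],[-1,0,0,-80,0,0,26],[-1,0,0,-80,0,0,33],[-1,0,0,-80,0,0,40],[-1,0,0,-80,0,0,40.8]]'
python3 -m creep '[[-1,0,0,0,0,0,0],[-1,0,0,0,0,0,0]]' >/dev/null
python3 -c "
from h import *
to([.607,.0327,.164])"
```

```text
time_s: 31.03
tcp_pos: [0.4682, 0.0771, 0.331]
ee_rot: [[-0.005, -1.0, -0.001], [-1.0, 0.005, -0.0], [0.0, 0.001, -1.0]]
wrist_force: [0.4, -0.2, -2.1]
gripper_width: 0.536
gripper_force: 30.0
row [  44.7 -138.5    3. ] [ 0.05 -0.02  0.06] t 31.2
```

```bash
python3 -m creep '[[-1,20,-10,0,0,0,0],[-1,40,-40,0,0,0,0],[-1,44.5,-75,0,0,0,0],[-1,44.5,-110,0,0,0,0],[-1,44.5,-132,0,0,0,0],[-1,44.5,-138.5,0,0,0,0],[-1,44.5,-138.5,0,0,0,0],[-1,44.5,-138.5,0,0,0,0]]' >/dev/null
python3 -m creep '[[-1,0,0,15,0,0,0],[-1,0,0,35,0,0,0],[-1,0,0,55,0,0,0],[-1,0,0,68,0,0,0],[-1,0,0,72,0,0,0],[-1,0,0,75,0,0,0],[-1,0,0,75,0,0,0]]'
python3 -c "
from h import *
to([.607,.0327,.0875])"
```

```text
time_s: 32.45
tcp_pos: [0.6066, 0.0328, 0.2569]
ee_rot: [[-0.001, -1.0, 0.0], [-1.0, 0.001, -0.0], [0.0, -0.0, -1.0]]
wrist_force: [-0.0, -0.4, -2.0]
gripper_width: 0.536
gripper_force: 30.0
row [ 0.1 -0.4  5.4] [-0.   -0.01 -0.03] t 32.45
```

```bash
python3 -m creep '[[-1,0,0,2,0,0,0],[-1,0,0,4,0,0,0],[-1,0,0,5,0,0,0],[-1,0,0,6,0,0,0],[-1,0,0,6,0,0,0]]'
```

```text
time_s: 32.87
tcp_pos: [0.6072, 0.0327, 0.2515]
ee_rot: [[-0.001, -1.0, 0.001], [-1.0, 0.001, 0.0], [-0.0, -0.001, -1.0]]
wrist_force: [-1.8, -0.2, 3.5]
gripper_width: 0.538
gripper_force: 30.0
```

Bench contact. Releasing, rising and making the final check.

```bash
python3 -m creep '[[1,0,0,0,0,0,0],[1,0,0,0,0,0,0],[1,0,0,0,0,0,0],[1,0,0,0,0,0,0],[1,0,0,-30,0,0,0],[1,0,0,-70,0,0,0],[1,0,0,-110,0,0,0],[1,0,0,-150,0,0,0]]' >/dev/null
python3 -m creep '[[1,0,0,-40,0,0,0],[1,0,40,-80,0,0,0],[1,0,80,-100,0,0,0],[1,0,120,-100,0,0,0],[1,0,160,-100,0,0,0],[1,0,180,-100,0,0,0],[1,0,180,-100,0,0,0],[1,0,180,-100,0,0,0]]'
python3 - <<'E'
from h import *
p,d,c=cap('top'); W=cloud(d,c)
for n in ['cover_knob','sample_bottle_center','dropper_bottle_center','open_vial','small_round_flask']:
    for o in vision.cut_out('top',n)[:4]:
        P=W[o['region']&(d>0)]; zt=np.percentile(P[:,2],97); Q=P[P[:,2]>zt-.004]
        print(n,round(o['conf'],2),[int(x) for x in o['uv']],zt.round(3),np.array(cv2.minEnclosingCircle(Q[:,:2].astype(np.float32))[0]).round(3))
q,_,c2=cap('side')
a=cv2.resize(p[120:290,100:460,::-1],(800,378)); cv2.imwrite('pics/f_top.png',a)
cv2.imwrite('pics/f_side.png',cv2.resize(q[130:290,200:400,::-1],(750,600),interpolation=cv2.INTER_CUBIC))
E
```

```text
time_s: 34.2
tcp_pos: [0.4254, 0.0325, 0.5016]
ee_rot: [[-0.0, -1.0, 0.003], [-1.0, 0.0, 0.001], [-0.001, -0.003, -1.0]]
wrist_force: [0.4, -0.1, 1.3]
gripper_width: 1.004
gripper_force: 0.0
cover_knob 0.76 [135, 226] 0.032 [0.464 0.405]
cover_knob 0.59 [240, 180] 0.096 [0.626 0.156]
cover_knob 0.51 [142, 259] 0.033 [0.377 0.376]
sample_bottle_center 0.6 [187, 167] 0.109 [0.605 0.271]
sample_bottle_center 0.46 [283, 171] 0.132 [0.602 0.032]
dropper_bottle_center 0.55 [284, 168] 0.132 [0.602 0.032]
open_vial 0.78 [136, 177] 0.067 [0.583 0.405]
small_round_flask 0.62 [425, 222] 0.083 [ 0.479 -0.314]
```

View pics/f_top.png

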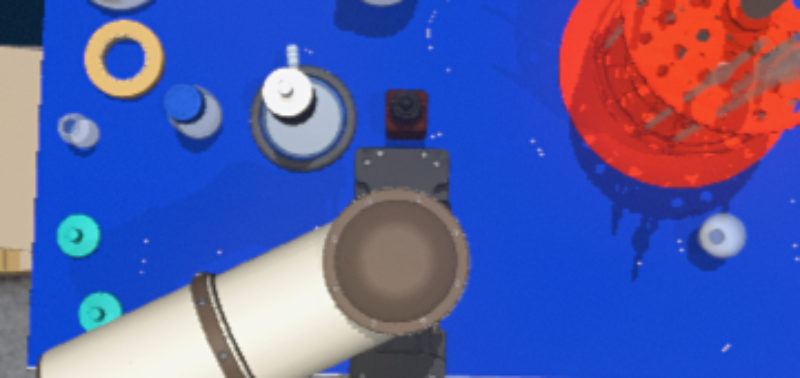

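View pics/f_side.png

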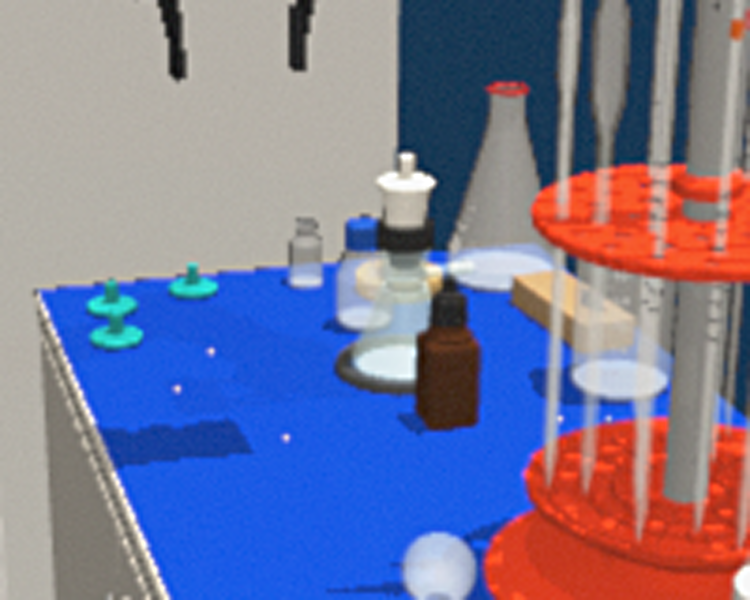

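The top view shows the covered stack at (288,90), the sample bottle left at (195,110) and the dropper right at (406,112). The side view shows the collar, crucible and cover upright, and both bystanders still standing. Handing in.

```bash
python3 -c "
from station import r
print(r.finish_job())"
```

```text
the job is handed in; nothing more can be done
None
```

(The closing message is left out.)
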